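Slide the battery pack into its charging dock and start the charge

ROBOT

A 6-joint arm with a two-finger parallel gripper is mounted at the origin on the work surface. World frame = base frame: x ahead of the robot, y to its left, z up, the work surface at z = 0. Lengths are in m, angles in rad, forces in N, time in s.
With the tool pointing down it reaches from about 0.375 to 0.975 m from the base axis. Payload 3.8 kg.
Tool frame: the origin (TCP) lies midway between the tips of the shut fingers; the grasp point (between the pads) lies 19 mm behind it (grip_depth is the distance from the TCP to the grasp point, in m); z points along the fingers, y is the line along which they close (so a half turn about z gives the same grasp; the last joint's range is limited). The gripper opens to 88 mm and grips with 3 to 60 N. Pads are 18 mm wide; open, the fingers measure 123 mm over their backs; the gripper's body (75 mm by 187 mm) begins 45 mm behind the grasp point.
Start: joints at [-1.211, 0.264, 1.604, -0, 1.274, -0.037], TCP at [0.261, -0.623, 0.239] pointing down, gripper open.
Joint ranges: [-2.63, 2.63], [-0.94, 2.18], [0.31, 2.57], [-1.31, 4.45], [0, 2.66], [-2.55, 2.55]. Speed limits (rad/s): [2.57, 2.57, 3.14, 3.14, 3.14, 3.14].

INTERFACE

Orientations are given as a unit quaternion [x, y, z, w].
In Python, from workcell import observe, grab_frame, calibration, finish_job, grip_depth gives the robot as it stands.
- The arm moves only by the tool arm_command, never from a script. Its argument "targets" is a list of rows, each a list of 7 numbers: the shift along the tool's x, y, z in cm, then the turn, a rotation vector about the tool's x, y, z in rad, then the opening, from 0 (shut) to 1 (fully open). In form: [[dx, dy, dz, wx, wy, wz, grip], ...]. A call has 1 to 10 rows; each row is the pose to reach, as a shift and turn from the pose commanded when the call began, along the tool's axes at that moment; what a row does not reach only later rows make up. A row lasts 1/10 s, in which the tool goes at most 50 mm and 8.59 degrees, less where a joint would pass 70% of its speed; a pose out of reach is approached as far as the arm can. A call with a gripper value outside its range is refused whole. The fingers move at their own pace and stop on an object; the grip force is fixed at half the most. Time passes only in rows, so rows that repeat a pose let the fingers close. It gives the time, the measured TCP pose, the force, the opening and the grip force at its end, in the units of the state.
- observe(): the state, without advancing time (a new reading comes with each control period).
- grab_frame(name): name is "side" or "top" or "wrist"; returns the picture (420x560x3 uint8, red, green, blue); there is no depth.
- calibration(name): a dict with "camera_matrix" (3x3 intrinsics, pixels), "world_from_camera" (4x4, takes a point from camera to world coordinates). Camera axes: x right, y down, z forward; pixel columns grow to the right and rows downward; lengths in m; the calibration is good to about 2 mm. The wrist camera is an equidistant fisheye: a pixel r from the principal point sees the ray r / f radians off the axis. A picture is of the moment at which its call begins: read the wrist's pose just before it. calibration takes no time and is no camera call; for the wrist camera it gives the pose at the moment of the call.
- finish_job(): hands the job in; it is judged then, once.
The state is a dict: "time_s": time; "joint_pos": joint angles; "qd": joint speeds; "joint_efforts": joint torques, N m; "ee_pos": TCP position; "tcp_rot": TCP orientation; "ft_force": force on the tool from outside, world axes, zero at the start; "ft_torque": the same for the moment, N m; "gripper_width": finger opening in m; "finger_force": force on a finger pad.
Only numpy, scipy, OpenCV 4.12 (cv2) and the standard library are available. Lean on these libraries where they do the work, as an engineer would, in place of code of your own. Each camera call takes 0.05 s, during which the arm holds its last target. There are 200 camera calls.

TASK

Push the heavy battery pack across the table into the charging dock, pressing low on its orange base so that it slides and stays upright, until it sits square between the guides with its face fully home against the charger. Then, once it is home, press the green start button on the charger all the way down and let it go. Do not lift or tip the pack, keep off its handle, and leave the other things on the table where they are.

Things in the scene. Friction and masses are not known exactly. Their poses are not given: they have to be found in the camera images.
- pack: Battery pack, 1 to 1.7 kg, upright on the table. Orange base 76 (x) x 124 (y) x 30 mm high, black case 66 x 114 mm, lid 100 mm up. Origin: centre of the underside. Its x axis crosses the two long faces; the +x face starts turned to the dock within 0.3 rad; both sides are alike. Slides at 5 to 13 N; pushed higher than about 50 mm up it may tip.
- handle: Steel grab handle on the pack's lid, an 8 mm bar along the pack's y, 80 mm long, its top 121 mm above the table; same origin and axes as the pack. Not to be used.
- dock: Fixed dock: grey charger, two orange guides 24 mm high. Origin: on the table, where the pack's origin lies when home; x is the way the pack is pushed in, y left, z up. Charger: face at x = 38 mm, back at 123, 170 wide, 70 high. Guides: inside at y = +-69 mm from the face to x = -14, flaring to +-84 at x = -46. The pack starts 170 to 210 mm short (x), up to 40 mm aside (y).
- start_top (a point): Centre of the top of the green start button (32 mm diameter) on the charger's top, at x = +88 mm, y = +30 mm of the dock; it is pressed straight down.
- start (a joint): Start button: 0 = up, 0.006 m = fully down; a spring, about 5 N when fully down, brings it back.
- tee: Chrome pipe tee lying beside the dock, 74 x 50 x 28 mm, loose bystander; origin at its underside.
- screw_jar: Clear jar with blue cap, 48 mm diameter, 60 mm high, beside the pack's way, loose bystander; origin at its underside.
- driver: Red-handled screwdriver lying on the table, loose bystander.
- wrench: Steel wrench lying on the table, loose bystander.
- offcut: Aluminium offcut 90 x 30 x 30 mm, loose bystander; origin at its underside.
- tape: Yellow tape ring lying flat, 90 mm diameter, 25 mm high, loose bystander; origin at its underside.
- spray: Blue can, 52 mm diameter, 140 mm high, standing, loose bystander; origin at its underside.
Things that resemble listed ones, but are neither listed nor needed, are in the scene too. What is shaped like the dock but yellow is not meant.

How it is judged:
On the way, in this order (a step that is already met when the one before it is completed fails the run):
1. the pack is home in the dock (x of pack in the frame of dock above -0.007 m and y of pack in the frame of dock between -0.01 and 0.01 m and angle between the x axis of pack and the x axis of dock, either way round below 0.09 rad and angle between pack's own z axis and vertical below 0.05 rad), for 0.2 s.
2. the start button is pressed down (value of joint start above 0.005 m), for 0.05 s.
At the end, for the whole second after the job is handed in: The pack stands upright and still between the guides, its face within 7 mm of the charger, within 10 mm of the dock's centre line and 0.09 rad of square; the start button has been pressed (more than 5 of its 6 mm) after that and is up again (all of step 1 and x of pack in the frame of dock below 0.005 m and linear speed of pack below 0.01 m/s and value of joint start below 0.002 m); the robot touches nothing.
It fails at once if the pack is tipped (more than 0.2 rad) (angle between pack's own z axis and vertical above 0.2 rad).
It fails at once if the pack is lifted (its underside more than 12 mm up) (height (world z) of pack above 0.012 m).
It fails at once if the fingers press or pull on the pack's handle (contact force between the fingers and handle above 2 N).
It fails at once if the start button is pressed before the pack is home (value of joint start above 0.004 m and x of pack in the frame of dock below -0.012 m).
It fails at once if a bystander is moved more than 30 mm, or the can or the jar knocked over (distance of any of tee, screw_jar, driver, wrench, offcut, tape, spray from where it was at the start of the episode above 0.03 m or angle between any of spray, screw_jar's own z axis and vertical above 0.5 rad).
It also fails if it takes over 56 s, if anything falls off the work surface, if the arm or the gripper's body presses on something with over 40 N, if the wrist force passes 120 N, or if a joint passes its speed limit or range.

## Working session

There is one attempt and no reset: what is moved stays moved. The work goes in short steps, Python scripts to look and compute and a tool call to move; the robot and the scene stay as the last step left them, time stands still between calls to the robot, and variables do not carry over. Pictures are saved under pics/ and viewed, at most 10 in all, crops included, and the job is handed in when it is done.

Besides the shell and the picture viewer there is one more tool, called by a JSON object that holds its "op" and its "data". arm_command: Moves the arm, as the interface text tells. Its arguments: {"type":"object","properties":{"targets":{"type":"array"}},"required":["targets"]}

```bash
mkdir -p pics; python3 - <<'E'
from workcell import *
import cv2
for n in("top","side"):
    cv2.imwrite(f"pics/{n}0.png",grab_frame(n)[:,:,::-1])
    c=calibration(n);print(c["camera_matrix"],c["world_from_camera"])
s=observe();print(s["time_s"],s["ee_pos"],s["tcp_rot"],s["ft_force"])
E
```

```text
[[428.27425928   0.         280.92262281]
 [  0.         428.27425928 210.31213346]
 [  0.           0.           1.        ]] [[ 1.72630096e-03 -9.84351024e-01  1.76210334e-01  2.97794148e-01]
 [-9.99923965e-01  4.52374505e-04  1.23231423e-02  2.87758364e-02]
 [-1.22100108e-02 -1.76218209e-01 -9.84275398e-01  1.23767525e+00]
 [ 0.00000000e+00  0.00000000e+00  0.00000000e+00  1.00000000e+00]]
[[383.74474586   0.         276.55468498]
 [  0.         383.74474586 210.99336818]
 [  0.           0.           1.        ]] [[-9.95714856e-01 -6.01209182e-02  7.02666388e-02  4.22399258e-01]
 [-9.24753650e-02  6.51284751e-01 -7.53177589e-01  8.81067768e-01]
 [-4.81862104e-04 -7.56448047e-01 -6.54053606e-01  8.35989360e-01]
 [ 0.00000000e+00  0.00000000e+00  0.00000000e+00  1.00000000e+00]]
0.1 [ 0.26062409 -0.62196344  0.23753386] [ 9.80386415e-01  1.97082460e-01 -1.57136860e-04 -9.78442610e-04] [ 0.43741446  0.45901616 -0.25554379]
```

View pics/top0.png

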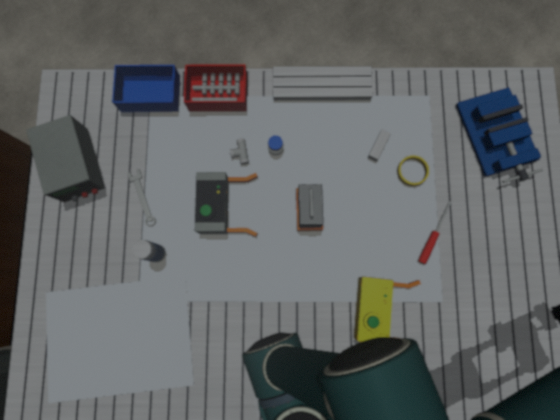

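View pics/side0.png

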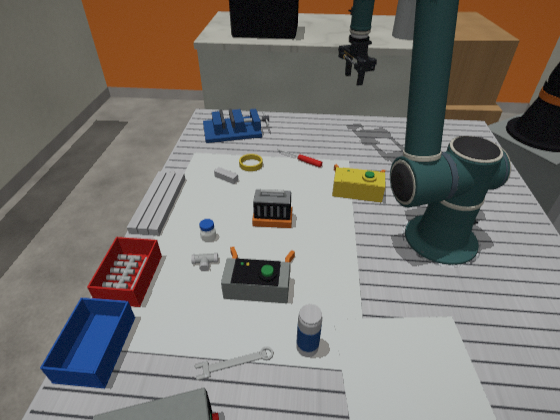

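The top view shows the charger at about (212,204) with its guides opening to the right, the pack at (311,207), the jar at (276,145), the tee at (241,151) and the button at (206,211). The yellow one at (375,310) is the decoy. The side view agrees. I'll enlarge both to pick edges.

```bash
python3 - <<'E'
import cv2
a=cv2.imread("pics/top0.png")[160:250,185:335]
b=cv2.imread("pics/side0.png")[180:305,200:310]
g=lambda i:cv2.convertScaleAbs(i,alpha=1.6,beta=10)
cv2.imwrite("pics/topc.png",g(cv2.resize(a,None,fx=5,fy=5,interpolation=cv2.INTER_CUBIC)))
cv2.imwrite("pics/sidec.png",g(cv2.resize(b,None,fx=4.5,fy=4.5,interpolation=cv2.INTER_CUBIC)))
E
```

```text
(no output)
```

View pics/topc.png

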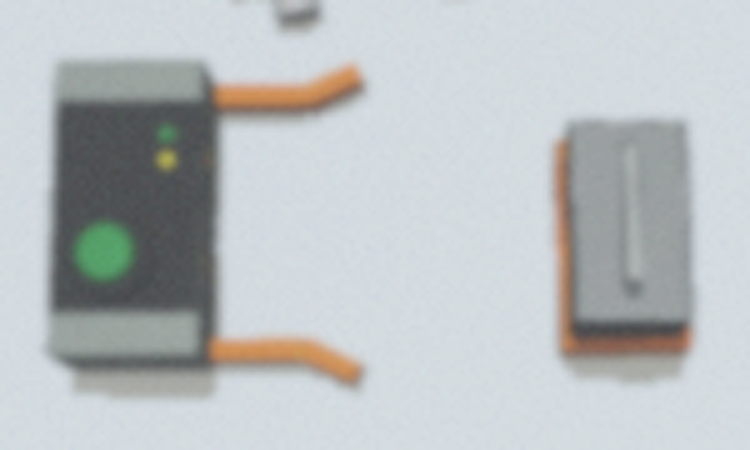

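View pics/sidec.png

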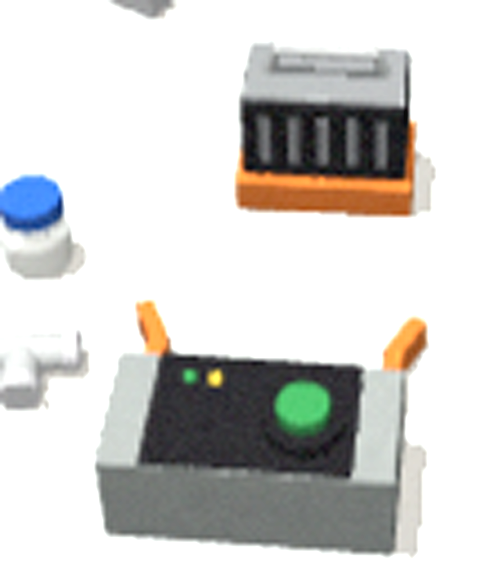

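The enlargements give charger top corners near (57,62), (206,63), (48,355), (199,358), lid corners near (571,122), (688,122), (690,325), (573,327), and base and back edges in the side view. Next I fit both planar poses to these points.

```bash
cat >h.py <<'E'
import numpy as np
from workcell import *
from scipy.optimize import least_squares
from scipy.spatial.transform import Rotation as R
def proj(n,P):
    c=calibration(n);T=np.linalg.inv(c["world_from_camera"]);q=P@T[:3,:3].T+T[:3,3]
    q=q@c["camera_matrix"].T;return q[:,:2]/q[:,2:]
def ray(n,u,v,z):
    c=calibration(n);T=c["world_from_camera"];d=T[:3,:3]@np.linalg.solve(c["camera_matrix"],[u,v,1]);o=T[:3,3]
    return o+d*(z-o[2])/d[2]
def pose(p,P):
    a=p[2];return np.c_[p[0]+np.cos(a)*P[:,0]-np.sin(a)*P[:,1],p[1]+np.sin(a)*P[:,0]+np.cos(a)*P[:,1],P[:,2]]
def fit(obs,p0):
    # obs: {cam: (pts mm, pix)}
    f=lambda p:np.concatenate([(proj(n,pose(p,np.array(P)/1000.))-np.array(q)).ravel() for n,(P,q) in obs.items()])
    r=least_squares(f,p0,loss="soft_l1",x_scale=[.01,.01,.1]);return r.x,f(r.x).reshape(-1,2).round(1)
T=lambda L:[(185+(x+.5)/5-.5,160+(y+.5)/5-.5) for x,y in L]
S=lambda L:[(200+(x+.5)/4.5-.5,180+(y+.5)/4.5-.5) for x,y in L]
E
python3 - <<'E'
from h import *
dt=([[123,-85,70],[38,-85,70],[123,85,70],[38,85,70]],T([(57,62),(206,63),(48,355),(199,358)]))
ds=([[123,-85,70],[123,85,70],[123,-85,0],[123,85,0],[38,-85,70]],S([(98,464),(400,469),(105,532),(394,552),(121,354)]))
pt=([[33,-57,100],[-33,-57,100],[-33,57,100],[33,57,100]],T([(571,122),(688,122),(690,325),(573,327)]))
ps=([[38,-62,0],[38,62,0],[38,-62,30],[38,62,30]],S([(237,206),(411,214),(239,178),(412,186)]))
for t,s,p0 in((dt,ds,[.4,.2,1.57]),(pt,ps,[.4,0,1.57])):
    for o in({"top":t},{"side":s},{"top":t,"side":s}):
        p,r=fit(o,p0);print(p.round(4),r.tolist())
print("jar",ray("top",276,145,.06),"tee",ray("top",241,151,.014),"btn",ray("top",*T([(104,251)])[0],.08))
E
```

```text
[0.5331 0.1603 1.5724] [[-0.0, -0.4], [0.2, -0.7], [-0.4, 0.8], [0.2, 0.2]]
[0.539  0.1578 1.6118] [[-0.6, -0.6], [-0.0, 1.1], [0.4, 1.2], [0.8, -0.5], [-0.6, -1.3]]
[0.5354 0.1596 1.5857] [[-0.2, -0.6], [0.1, -1.3], [0.3, 0.6], [0.9, -0.5], [-0.4, -0.6], [0.0, 2.4], [0.5, 1.1], [0.8, 0.9], [0.4, -1.3]]
[ 0.5182 -0.0375  1.5725] [[-0.5, -0.3], [0.4, -0.3], [0.7, 0.5], [-0.6, 0.1]]
[ 0.5213 -0.0424  1.5932] [[0.1, 0.3], [0.3, 0.4], [-0.8, -0.4], [0.3, -0.4]]
[ 0.519  -0.0386  1.5707] [[0.0, -0.6], [0.8, -0.6], [1.1, 0.2], [-0.2, -0.2], [0.4, 0.9], [0.6, 1.6], [-0.4, 0.1], [0.6, 0.8]]
jar [0.69923194 0.05799114 0.06      ] tee [0.69649065 0.16339319 0.014     ] btn [0.50657529 0.25119557 0.08      ]
```

Both fits agree. The dock is at about (0.534, 0.160) with yaw about 1.58, and the button ray falls within 3 mm of where it should be. The pack is at about (0.519, -0.0385) with yaw 1.575, so dock x is about -0.198 and y about +0.016. An upright tool would hit the case with the gripper's body, so I'll tilt it about 38° and push with two spread fingers.

```bash
cat >>h.py <<'E'
def tool(yaw,th):
    p=np.array([np.cos(yaw),np.sin(yaw),0]);u=np.array([0,0,1.])
    x=p*np.cos(th)+u*np.sin(th);z=p*np.sin(th)-u*np.cos(th)
    return np.c_[x,np.cross(z,x),z]
def rel(pos,Rt,frm=None):
    s=observe();R0=R.from_quat(s["tcp_rot"]).as_matrix();p0=s["ee_pos"]
    if frm: p0,R0=frm
    print((R0.T@(np.array(pos)-p0)*100).round(2),R.from_matrix(R0.T@Rt).as_rotvec().round(3))
E
python3 - <<'E'
from h import *
rel([.521,-.15,.2],tool(1.575,0))
rel([.521,-.15,.2],tool(1.575,.66))
E
```

```text
[ 42.25 -33.46   3.82] [-2.000e-03 -1.000e-03 -1.178e+00]
[ 42.25 -33.46   3.82] [ 0.386  0.58  -1.134]
```

{"op": "arm_command", "data": {"targets": [[42.2,-33.5,3.8,0,0,-1.178,0.7],[42.2,-33.5,3.8,0,0,-1.178,0.7],[42.2,-33.5,3.8,0,0,-1.178,0.7],[42.2,-33.5,3.8,0,0,-1.178,0.7],[42.2,-33.5,3.8,0,0,-1.178,0.7],[42.2,-33.5,3.8,0,0,-1.178,0.7],[42.2,-33.5,3.8,0,0,-1.178,0.7],[42.2,-33.5,3.8,0,0,-1.178,0.7],[42.2,-33.5,3.8,0,0,-1.178,0.7],[42.2,-33.5,3.8,0,0,-1.178,0.7]]}}

```text
time_s: 1.1
ee_pos: [0.5016, -0.1835, 0.2031]
tcp_rot: [0.706, 0.709, -0.0, -0.0]
ft_force: [0.9, -0.2, -0.5]
gripper_width: 0.0614
finger_force: 0.0
```

{"op": "arm_command", "data": {"targets": [[0,0,0,0,0,0,0.7],[0,0,0,0,0,0,0.7],[0,0,0,0,0,0,0.7]]}}

```text
time_s: 1.4
ee_pos: [0.5008, -0.1862, 0.2033]
tcp_rot: [0.706, 0.708, -0.0, -0.0]
ft_force: [0.4, -0.3, 0.2]
gripper_width: 0.0616
finger_force: 0.0
```

```bash
python3 - <<'E'
from h import *
s=observe();print(s["time_s"],s["ee_pos"],s["joint_pos"],s["ft_force"])
rel([.521,-.15,.15],tool(1.575,.66))
E
```

```text
1.4 [ 0.50080831 -0.18619793  0.20328607] [-4.02222999e-01  2.39386149e-02  1.94362589e+00 -6.02610229e-04
  1.17461214e+00 -4.05722219e-01] [ 0.42012583 -0.34205944  0.15831002]
[3.61 2.04 5.33] [-0.001  0.66  -0.001]
```

{"op": "arm_command", "data": {"targets": [[2.0,2.0,2.0,0,0.15,0,0.7],[2.5,2.0,4,0,0.3,0,0.7],[3,2.0,5.3,0,0.45,0,0.7],[3.6,2.0,5.3,0,0.6,0,0.7],[3.6,2.0,5.3,0,0.66,0,0.7],[3.6,2.0,5.3,0,0.66,0,0.7],[3.6,2.0,5.3,0,0.66,0,0.7]]}}

```text
time_s: 2.1
ee_pos: [0.5207, -0.1512, 0.1502]
tcp_rot: [0.669, 0.669, 0.228, -0.229]
ft_force: [-0.3, 0.5, 0.1]
gripper_width: 0.062
finger_force: 0.0
```

```bash
python3 - <<'E'
from h import *
s=observe();print(s["time_s"],s["ee_pos"],s["joint_pos"],s["ft_force"],(R.from_quat(s["tcp_rot"]).as_matrix()).round(3))
rel([.521,-.115,.012],tool(1.575,.66))
rel([.521,-.13,.012],tool(1.575,.66))
E
```

```text
2.1 [ 0.52069543 -0.15124292  0.15020972] [-0.64339219  0.32571165  1.83815424  0.51651789  1.43362709 -0.83725658] [-0.34105004  0.49347307  0.0995026 ] [[-0.     1.    -0.001]
 [ 0.791  0.001  0.612]
 [ 0.612 -0.    -0.791]]
[-5.6   0.04 13.15] [ 0.002  0.001 -0.003]
[-6.78  0.04 12.23] [ 0.002  0.001 -0.003]
```

{"op": "arm_command", "data": {"targets": [[-2.2,0,4,0,0,0,0.7],[-4.5,0,8,0,0,0,0.7],[-6.0,0,10.8,0,0,0,0.7],[-6.8,0,12.2,0,0,0,0.7],[-6.8,0,12.2,0,0,0,0.7],[-6.8,0,12.2,0,0,0,0.7]]}}

```text
time_s: 2.7
ee_pos: [0.5221, -0.1289, 0.0139]
tcp_rot: [0.667, 0.671, 0.229, -0.229]
ft_force: [-0.4, 0.2, 0.2]
gripper_width: 0.0616
finger_force: 0.0
```

```bash
python3 - <<'E'
from h import *
import cv2
s=observe();print(s["time_s"],s["ee_pos"],s["joint_pos"],s["ft_force"])
a=grab_frame("top")[130:260,180:360,::-1];b=grab_frame("side")[150:300,190:330,::-1]
g=lambda i,k:cv2.convertScaleAbs(cv2.resize(i,None,fx=k,fy=k,interpolation=cv2.INTER_CUBIC),alpha=1.4)
A=g(a,3);B=cv2.resize(g(b,3),(360,390));cv2.imwrite("pics/pre.png",np.hstack([A[:390,:430],B]))
E
```

```text
2.7 [ 0.52214695 -0.12885597  0.01394146] [-0.61305753  0.49172494  1.91261745  0.56256812  1.21525167 -0.94815588] [-0.39087446  0.23245049  0.20341824]
```

View pics/pre.png

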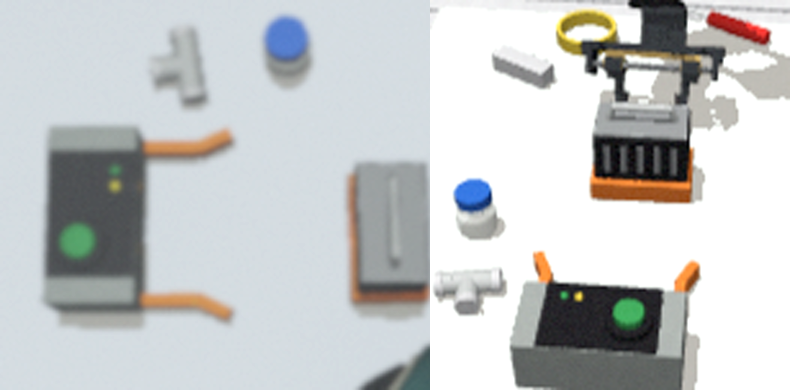

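The side crop shows the tilted gripper behind the pack, clear of the handle at (640,112). The jar (287,40) and tee (180,65) are off the path. I'll approach to contact now.

{"op": "arm_command", "data": {"targets": [[0.6,0,0.46,0,0,0,0.7],[1.2,0,0.92,0,0,0,0.7],[1.8,0,1.38,0,0,0,0.7],[2.4,0,1.84,0,0,0,0.7],[2.8,0,2.15,0,0,0,0.7],[3.2,0,2.45,0,0,0,0.7],[3.5,0,2.7,0,0,0,0.7],[3.8,0,2.95,0,0,0,0.7],[4.1,0,3.2,0,0,0,0.7],[4.4,0,3.4,0,0,0,0.7]]}}

```text
time_s: 3.8
ee_pos: [0.5219, -0.0763, 0.0125]
tcp_rot: [0.668, 0.671, 0.227, -0.226]
ft_force: [-1.5, -11.3, 0.3]
gripper_width: 0.0616
finger_force: 5.7
```

{"op": "arm_command", "data": {"targets": [[0.4,0.08,0.31,0,0,0,0.7],[0.8,0.16,0.61,0,0,0,0.7],[1.2,0.24,0.92,0,0,0,0.7],[1.6,0.32,1.22,0,0,0,0.7],[2.0,0.4,1.53,0,0,0,0.7],[2.4,0.48,1.84,0,0,0,0.7],[2.8,0.56,2.14,0,0,0,0.7],[3.2,0.64,2.45,0,0,0,0.7],[3.6,0.72,2.75,0,0,0,0.7],[4.0,0.8,3.06,0,0,0,0.7]]}}

```text
time_s: 4.8
ee_pos: [0.5298, -0.0255, 0.0126]
tcp_rot: [0.668, 0.671, 0.228, -0.227]
ft_force: [-1.6, -11.4, 1.4]
gripper_width: 0.062
finger_force: 5.5
```

{"op": "arm_command", "data": {"targets": [[0.4,0.08,0.31,0,0,0,0.7],[0.8,0.16,0.61,0,0,0,0.7],[1.2,0.24,0.92,0,0,0,0.7],[1.6,0.32,1.22,0,0,0,0.7],[2.0,0.4,1.53,0,0,0,0.7],[2.4,0.48,1.84,0,0,0,0.7],[2.8,0.56,2.14,0,0,0,0.7],[3.2,0.64,2.45,0,0,0,0.7],[3.6,0.72,2.75,0,0,0,0.7],[4.0,0.8,3.06,0,0,0,0.7]]}}

```text
time_s: 5.8
ee_pos: [0.5373, 0.0253, 0.0126]
tcp_rot: [0.668, 0.671, 0.228, -0.227]
ft_force: [-1.1, -11.2, 0.3]
gripper_width: 0.0616
finger_force: 5.3
```

```bash
python3 - <<'E'
from h import *
import cv2
s=observe();print(s["time_s"],s["ee_pos"],s["tcp_rot"],s["ft_force"])
a=grab_frame("top")[150:260,190:340,::-1]
cv2.imwrite("pics/mid.png",cv2.convertScaleAbs(cv2.resize(a,None,fx=5,fy=5,interpolation=cv2.INTER_CUBIC),alpha=1.5))
E
```

```text
5.8 [0.53725682 0.02528294 0.012627  ] [ 0.66817816  0.67100677  0.22755351 -0.22695213] [ -1.11106732 -11.19282844   0.29488125]
```

View pics/mid.png

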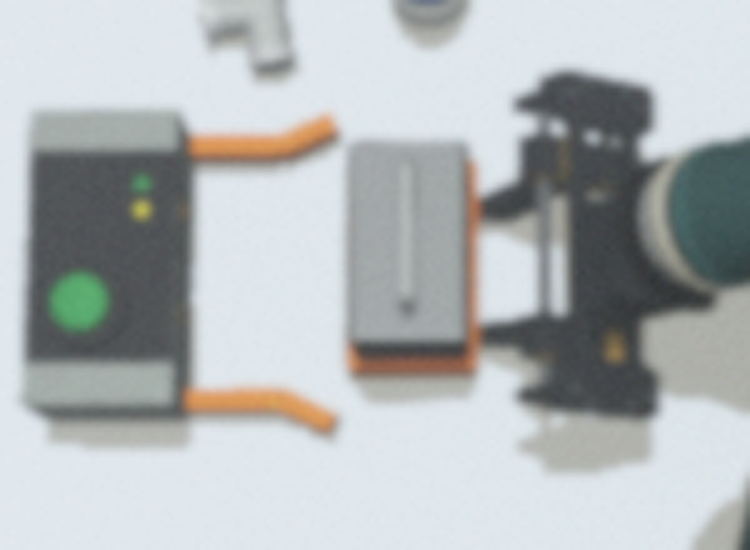

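The pack has moved squarely and its lid corners are near (348,143), (467,141), (469,343), (350,345). The dock opening is just ahead, with guide tips at (335,125) and (335,425).

```bash
python3 - <<'E'
from h import *
T=lambda L:[(190+(x+.5)/5-.5,150+(y+.5)/5-.5) for x,y in L]
p,r=fit({"top":([[33,-57,100],[-33,-57,100],[-33,57,100],[33,57,100]],T([(348,143),(467,141),(469,343),(350,345)]))},[.53,.07,1.57]);print(p,r.tolist())
d,r=fit({"top":([[123,-85,70],[38,-85,70],[123,85,70],[38,85,70],[-14,-69,24],[-14,69,24],[-46,-84,24],[-46,84,24]],T([(32,110),(181,111),(23,403),(174,405),(278,157),(283,394),(334,134),(336,415)]))},[.53,.16,1.57]);print(d,r.tolist())
c,s=np.cos(d[2]),np.sin(d[2]);e=p[:2]-d[:2];print("pack in dock",c*e[0]+s*e[1],-s*e[0]+c*e[1],p[2]-d[2])
E
```

```text
[0.53538314 0.0692049  1.58646999] [[-0.2, -0.4], [0.1, -0.4], [0.4, 0.4], [-0.4, 0.4]]
[0.53354284 0.16020012 1.57616129] [[-0.1, 0.0], [0.1, -0.4], [-0.3, 1.2], [0.4, 0.7], [0.6, -0.2], [-0.9, -0.7], [0.4, -0.7], [-0.4, 0.2]]
pack in dock -0.09100378354575371 -0.0013520898526959222 0.010308700904223977
```

The pack is centred to about 1 mm and 0.01 rad, with 91 mm to go. I'll push it straight in.

{"op": "arm_command", "data": {"targets": [[0.4,0,0.31,0,0,0,0.7],[0.8,0,0.61,0,0,0,0.7],[1.2,0,0.92,0,0,0,0.7],[1.6,0,1.22,0,0,0,0.7],[2.0,0,1.53,0,0,0,0.7],[2.4,0,1.84,0,0,0,0.7],[2.8,0,2.14,0,0,0,0.7],[3.2,0,2.45,0,0,0,0.7],[3.6,0,2.75,0,0,0,0.7],[4.0,0,3.06,0,0,0,0.7]]}}

```text
time_s: 6.85
ee_pos: [0.5374, 0.0758, 0.0127]
tcp_rot: [0.668, 0.671, 0.228, -0.227]
ft_force: [0.0, -9.6, -2.5]
gripper_width: 0.0617
finger_force: 4.7
```

{"op": "arm_command", "data": {"targets": [[0.4,0,0.31,0,0,0,0.7],[0.8,0,0.61,0,0,0,0.7],[1.1,0,0.85,0,0,0,0.7],[1.4,0,1.08,0,0,0,0.7],[1.7,0,1.3,0,0,0,0.7],[2.0,0,1.53,0,0,0,0.7],[2.2,0,1.7,0,0,0,0.7],[2.4,0,1.84,0,0,0,0.7]]}}

```text
time_s: 7.65
ee_pos: [0.5371, 0.1062, 0.0128]
tcp_rot: [0.668, 0.671, 0.228, -0.227]
ft_force: [-0.5, -8.7, -1.7]
gripper_width: 0.0617
finger_force: 4.5
```

Expected home is at TCP y ≈ 0.115, so I'll creep the rest.

{"op": "arm_command", "data": {"targets": [[0.12,0,0.09,0,0,0,0.7],[0.24,0,0.18,0,0,0,0.7],[0.36,0,0.28,0,0,0,0.7],[0.48,0,0.37,0,0,0,0.7],[0.56,0,0.43,0,0,0,0.7],[0.64,0,0.49,0,0,0,0.7]]}}

```text
time_s: 8.25
ee_pos: [0.537, 0.1142, 0.0128]
tcp_rot: [0.668, 0.671, 0.228, -0.227]
ft_force: [0.2, -9.1, -2.3]
gripper_width: 0.0621
finger_force: 4.6
```

{"op": "arm_command", "data": {"targets": [[0.08,0,0.06,0,0,0,0.7],[0.16,0,0.12,0,0,0,0.7],[0.24,0,0.18,0,0,0,0.7]]}}

```text
time_s: 8.55
ee_pos: [0.5372, 0.1167, 0.0127]
tcp_rot: [0.668, 0.671, 0.228, -0.227]
ft_force: [-0.7, -14.0, -1.0]
gripper_width: 0.0617
finger_force: 7.1
```

{"op": "arm_command", "data": {"targets": [[0.08,0,0.06,0,0,0,0.7],[0.16,0,0.12,0,0,0,0.7],[0.16,0,0.12,0,0,0,0.7],[0.16,0,0.12,0,0,0,0.7]]}}

```text
time_s: 8.95
ee_pos: [0.5373, 0.1169, 0.0127]
tcp_rot: [0.668, 0.671, 0.227, -0.225]
ft_force: [-1.5, -19.8, 0.6]
gripper_width: 0.0612
finger_force: 10.1
```

The force climbed to 20 N with no further motion, so the pack is home. I'll back off, rise and check.

{"op": "arm_command", "data": {"targets": [[-0.8,0,-0.6,0,0,0,0.7],[-2.4,0,-1.8,0,0,0,0.7],[-4.8,0,-3.7,0,0,0,0.7],[-4.8,0,-3.7,0,0,0,0.5],[-2.6,0,-6.6,0,0,0,0.3],[0.4,0,-10.5,0,0,0,0],[4.4,0,-15.6,0,0,0,0],[4.4,0,-15.6,0,0,0,0],[4.4,0,-15.6,0,0,0,0]]}}

```text
time_s: 9.85
ee_pos: [0.5381, 0.0608, 0.1671]
tcp_rot: [0.667, 0.671, 0.23, -0.227]
ft_force: [-0.1, 0.4, -0.7]
gripper_width: 0.0158
finger_force: 0.0
```

```bash
python3 - <<'E'
from h import *
import cv2
s=observe();print(s["time_s"],s["ee_pos"],s["tcp_rot"],s["ft_force"])
a=grab_frame("top")[150:260,190:340,::-1]
cv2.imwrite("pics/home.png",cv2.convertScaleAbs(cv2.resize(a,None,fx=5,fy=5,interpolation=cv2.INTER_CUBIC),alpha=1.5))
rel([.505,.06,.2],tool(1.575,0))
E
```

```text
9.85 [0.53813015 0.06081983 0.16711907] [ 0.66689211  0.67130396  0.23023561 -0.22715078] [-0.06321867  0.42111802 -0.74718812]
[ 2.1  -3.15 -2.85] [ 0.002 -0.659  0.001]
```

View pics/home.png

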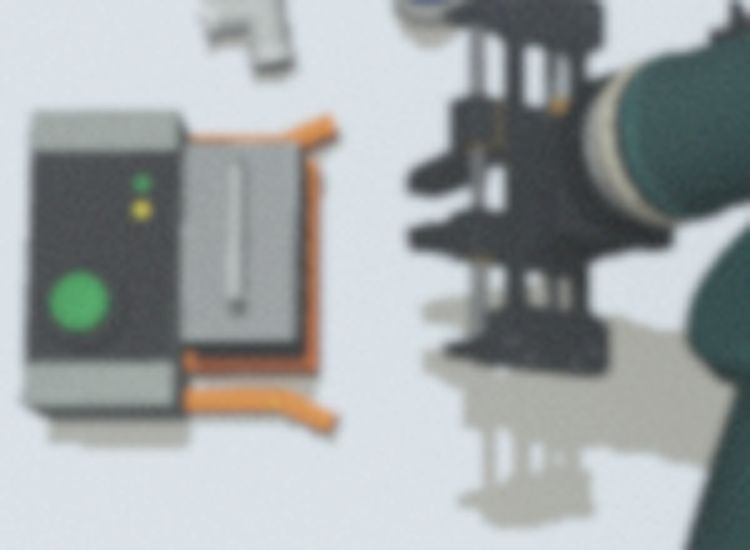

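The pack sits against the charger, lid at (182..302, 141..343), with the bystanders in place. I'll put numbers on the fit and plan the button move.

```bash
python3 - <<'E'
from h import *
T=lambda L:[(190+(x+.5)/5-.5,150+(y+.5)/5-.5) for x,y in L]
p,r=fit({"top":([[33,-57,100],[-33,-57,100],[-33,57,100],[33,57,100]],T([(182,141),(302,141),(302,343),(183,344)]))},[.53,.16,1.57]);print(p,r.tolist())
d=np.array([.5335,.1602,1.576])
print("dock frame",p-d,"button",pose(d,np.array([[.088,.03,.08]])),ray("top",*T([(79,301)])[0],.08))
rel([.505,.15,.20],tool(1.575,0))
E
```

```text
[0.53588622 0.15957124 1.58846581] [[0.0, -0.1], [0.1, -0.5], [0.2, 0.2], [-0.4, 0.4]]
dock frame [ 0.00238622 -0.00062876  0.01246581] button [[0.50304248 0.2480427  0.08      ]] [0.50657529 0.25119557 0.08      ]
[ 9.21 -3.11  2.66] [ 0.002 -0.659  0.001]
```

{"op": "arm_command", "data": {"targets": [[4,-1.5,-1.5,0,-0.14,0,0],[6,-3.1,0,0,-0.28,0,0],[9.2,-3.1,2.7,0,-0.42,0,0],[12,-3.1,4.8,0,-0.56,0,0],[15,-3.1,7.1,0,-0.659,0,0],[17,-3.1,8.7,0,-0.659,0,0],[17,-3.1,8.7,0,-0.659,0,0],[17,-3.1,8.7,0,-0.659,0,0],[17,-3.1,8.7,0,-0.659,0,0]]}}

```text
time_s: 10.8
ee_pos: [0.5037, 0.2466, 0.1975]
tcp_rot: [0.706, 0.708, -0.002, -0.001]
ft_force: [-0.0, -0.8, 0.2]
gripper_width: 0.0005
finger_force: 0.0
```

```bash
python3 - <<'E'
from h import *
s=observe();print(s["time_s"],s["ee_pos"],s["tcp_rot"],s["ft_force"],s["gripper_width"])
rel([.505,.2495,.095],tool(1.575,0))
E
```

```text
10.8 [0.50365034 0.24660557 0.19753205] [ 0.70602549  0.70818418 -0.0015093  -0.00095035] [-0.02010749 -0.79877435  0.21434242] 0.0004984704821632054
[ 0.3   0.17 10.25] [-0.003  0.001 -0.001]
```

{"op": "arm_command", "data": {"targets": [[0.3,0.15,3,0,0,0,0],[0.3,0.15,6,0,0,0,0],[0.3,0.15,8.5,0,0,0,0],[0.3,0.15,10,0,0,0,0],[0.3,0.15,10.6,0,0,0,0],[0.3,0.15,10.6,0,0,0,0]]}}

```text
time_s: 11.4
ee_pos: [0.5059, 0.2501, 0.0931]
tcp_rot: [0.706, 0.708, -0.0, -0.001]
ft_force: [0.1, 0.1, -0.2]
gripper_width: 0.0005
finger_force: 0.0
```

{"op": "arm_command", "data": {"targets": [[0,0,0.2,0,0,0,0],[0,0,0.4,0,0,0,0],[0,0,0.6,0,0,0,0],[0,0,0.8,0,0,0,0]]}}

```text
time_s: 11.8
ee_pos: [0.5075, 0.2517, 0.087]
tcp_rot: [0.706, 0.709, 0.002, 0.001]
ft_force: [1.2, -2.5, 3.7]
gripper_width: 0.0009
finger_force: 2.2
```

{"op": "arm_command", "data": {"targets": [[0,0,0.1,0,0,0,0],[0,0,0.2,0,0,0,0],[0,0,0.3,0,0,0,0]]}}

```text
time_s: 12.1
ee_pos: [0.5076, 0.2518, 0.0861]
tcp_rot: [0.706, 0.709, 0.001, 0.0]
ft_force: [-4.8, -5.7, 23.4]
gripper_width: 0.0005
finger_force: 11.8
```

The force jumped from 3.7 to 23 N over the last millimetre, which means the button is on its stop. I'll release and retreat upward.

{"op": "arm_command", "data": {"targets": [[0,0,0.05,0,0,0,0],[0,0,0.05,0,0,0,0],[0,0,-0.5,0,0,0,0],[0,0,-2,0,0,0,0],[0,0,-5,0,0,0,0],[0,0,-9,0,0,0,0],[0,0,-12,0,0,0,0],[0,0,-12,0,0,0,0]]}}

```text
time_s: 12.9
ee_pos: [0.5086, 0.253, 0.2085]
tcp_rot: [0.706, 0.709, 0.005, 0.001]
ft_force: [0.2, 1.7, -0.2]
gripper_width: 0.0005
finger_force: 0.0
```

```bash
python3 - <<'E'
from h import *
import cv2
s=observe();print(s["time_s"],s["ee_pos"],s["ft_force"])
a=grab_frame("side")[180:305,190:330,::-1]
cv2.imwrite("pics/end.png",cv2.convertScaleAbs(cv2.resize(a,None,fx=4,fy=4,interpolation=cv2.INTER_CUBIC),alpha=1.3))
E
```

```text
12.9 [0.50864225 0.25299763 0.20848002] [ 0.19203947  1.70130167 -0.20604555]
```

View pics/end.png

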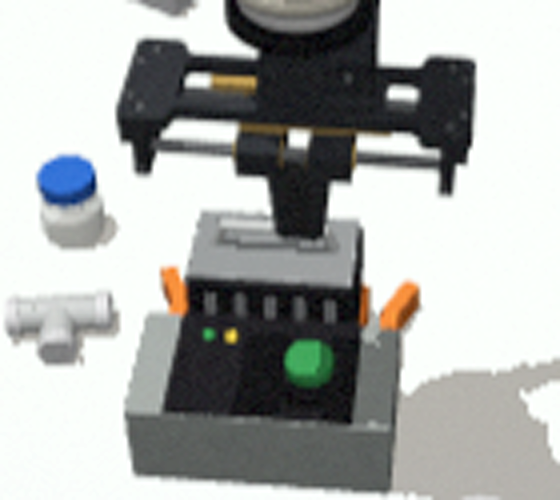

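The final side view shows the pack square and home between the guides, the button up at (308,362), the gripper clear above, and the jar and tee untouched.

```bash
python3 -c "
from workcell import *
print(finish_job())"
```

```text
the job is handed in; nothing more can be done
None
```

I pushed the pack home in the charging dock, measured within about 3 mm and 0.013 rad of square. I then pressed the start button to its stop, let it spring back up, and handed in the job at about 13 s; no verdict was returned.

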